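Cure a sample board over the UV lamp

ROBOT

A 7-joint arm with a two-finger parallel gripper is mounted at the origin on the work surface. World frame = base frame: x ahead of the robot, y to its left, z up, the work surface at z = 0. Lengths are in m, angles in degrees, forces in N, time in s.
With the tool pointing down it reaches from about 0.35 to 0.775 m from the base axis. Payload 3.1 kg.
Tool frame: the origin (TCP) lies at the very end of the fingers, on their centre line; the grasp point (between the pads) lies 19 mm behind it; z points along the fingers, x is the direction in which the jaws open and shut, and the axes are right-handed (so a half turn about z gives the same grasp; the last joint's range is limited). The gripper opens to 85 mm and grips with 20 to 120 N. Pads are 22 mm wide; open, the fingers measure 114 mm over their backs; the gripper's body (76 mm by 85 mm) begins 54 mm behind the grasp point. The pads swing forward as they close: fully open they stand 13 mm farther back than shut.
Start: joints at [-76.645, 17.813, 0.802, 86.603, -0.252, 75.585, -1.558], TCP at [0.149, 0.529, 0.231] pointing down, gripper open.
Joint ranges: [-154.91, 154.91], [-16.99, 109.72], [-72.82, 74.43], [7.12, 147.25], [-82.49, 262.49], [11.32, 116.49], [-174.64, 174.64]. Speed limits (degrees/s): [159.86, 159.86, 180, 180, 180, 180, 180].

INTERFACE

Orientations are given as a 3x3 rotation matrix whose columns are the frame's x, y, z axes.
In Python, from rig import status, snapshot, camera_params, r gives the robot as it stands.
- The arm moves only by the tool jog_arm, never from a script. Its argument "plan" is a list of rows, each a list of 7 numbers: the shift along the tool's x, y, z in cm, then the turn, a rotation vector about the tool's x, y, z in rad, then the finger opening in cm, from 0 to 8.54. A call has 1 to 12 rows; each row is the pose to reach, as a shift and turn from the pose commanded when the call began, along the tool's axes at that moment; what a row does not reach only later rows make up. A row lasts 1/10 s, in which the tool goes at most 50 mm and 8.59 degrees, less where a joint would pass 70% of its speed; a pose out of reach is approached as far as the arm can. A call with a gripper value outside its range is refused whole. The fingers move at their own pace and stop on an object; the grip force is fixed at half the most. Time passes only in rows, so rows that repeat a pose let the fingers close. It gives the time, the measured TCP pose, the force and the opening at its end, in the units of the state.
- status.state(): the state, without advancing time (a new reading comes with each control period).
- snapshot(name): name is "scene" or "top" or "wrist"; returns (picture, depth): 480x640x3 uint8, red, green, blue; 480x640 float32, m along the optical axis (not along the pixel's ray), 0 where there is no reading.
- camera_params(name): a dict with "fx", "fy", "cx", "cy" (pixels), "k1" (the pictures are not rectified: a ray, as slopes to the right and down, at radius r is drawn at 1 + k1 r^2 times it, then the intrinsics apply), "rvec" (rotation vector, rad) and "tvec" (3), from world to camera coordinates, as OpenCV has them. Camera axes: x right, y down, z forward; pixel columns grow to the right and rows downward; lengths in m; the calibration is good to about 2 mm. A picture is of the moment at which its call begins: read the wrist's pose just before it. camera_params takes no time and is no camera call; for the wrist camera it gives the pose at the moment of the call.
- r.job_done(): hands the job in, once; it reports no verdict.
The state is a dict: "time": time; "joints": joint angles; "joint_vel": joint speeds; "tau": joint torques, N m; "tool_pos": TCP position; "tcp_rot": TCP orientation; "ft_force": force on the tool from outside, world axes, zero at the start; "torque": the same for the moment, N m; "gripper_width": opening from 0.0 (shut) to 1.0 (fully open).
Only numpy, scipy, OpenCV 4.12 (cv2) and the standard library are available. Lean on these libraries where they do the work, as an engineer would, in place of code of your own. Each camera call takes 0.05 s, during which the arm holds its last target. There are 200 camera calls.

TASK

Start the curing lamp by pressing its three keys right down and letting each come up again, one at a time: the smallest first, then the middle-sized, then the biggest. Then take the rectangular sample board by its grip bar, lift it over the top of the splash screen without brushing it, and finish while still holding the board level and still about a centimetre above the lamp's glass window, centred on it with its outline matching the glass, its coated underside never touching the lamp. Leave the round board and everything else where they are.

Things in the scene. Friction and masses are not known exactly. Their poses are not given: they have to be found in the camera images.
- lamp: Grey box-shaped UV curing lamp, fixed to the table, 240 (its x) x 200 (its y) mm, flat top 70 mm above the table. Origin: centre of its underside, on the table. Its x axis points from the key strip (at -x, towards the robot) to the window. z up.
- window (a point): Centre of the lamp's glass window, on the glass, 71 mm above the table, 45 mm to +x of the lamp's centre; axes as the lamp's. The glass is a rectangle 70 mm along x and 100 mm along y (same outline as the rectangular board), flush, with a black border 10 mm wide.
- key_small (a joint): Travel of the smallest key (m): 0 up, 0.006 fully down; about 1.5 N to start, 5 N to bottom; springs back. Counts as pressed above 0.004.
- key_middle (a joint): Travel of the middle-sized key, same spring and travel.
- key_big (a joint): Travel of the biggest key, same spring and travel.
- key_small_top (a point): Centre of the top of the smallest key: white round cap 18 mm across in a black round housing. The three keys stand in a row 58 mm apart on the lamp's top, 75 mm to -x of its centre, in an order that changes. All key tops are 92 mm above the table, 10 mm above their housings, and are pressed straight down.
- key_middle_top (a point): Centre of the top face of the middle-sized key: cap 28 mm across.
- key_big_top (a point): Centre of the top face of the biggest key: cap 38 mm across.
- board: Loose rectangular wooden sample board, about 0.1 kg: plate 70 (its x) x 100 (its y) x 8 mm; on the middle of its upper side stands a wooden grip bar 20 (x) x 60 (y) mm, 45 mm tall (53 mm over all). Origin: centre of the plate's underside (the coated face); z up. Starts level on a pin stand, underside 30 mm above the table, on the nearer or the farther stand.
- disc: Loose round wooden sample board, 92 mm across, 8 mm thick, with a round grip 24 mm across and 45 mm tall; on the other pin stand, about 160 mm away. To be left alone. Origin: centre of its underside.
- stand_a: White pin stand fixed to the table, 68 x 98 mm, four pins up to 30 mm above the table. Origin: centre of its underside. The rectangular board starts on this one, the round board on stand_b.
- stand_b: The other white pin stand, the same; it carries the round board.
- screen: Upright white-painted splash screen fixed between the stands and the lamp, 400 mm long (its x, roughly away from the robot), 12 mm thick (its y), top edge 120 mm above the table; two small feet 50 mm wide. Origin: centre of its underside, on the table.
- jar: Loose glass jar with white cap, 48 mm across, 75 mm tall, standing between screen and lamp. Origin: centre of its underside.
- tin_large: Loose paint tin, 80 mm across, 105 mm tall, at the far right. Origin: centre of its underside.
- tin_small: Loose paint tin, 70 mm across, 80 mm tall, at the far side. Origin: centre of its underside.
- tape: Loose roll of paper tape lying flat, 90 mm across, 24 mm high, near the robot on the right. Origin: centre of its underside.
- brush: Loose paint brush lying near the robot on the left. Origin: near its middle.
- scraper: Loose filling knife, 180 mm long, lying near the robot, straight ahead. Origin: near its middle.
Things that resemble listed ones, but are neither listed nor needed, are in the scene too. Leave any pink look-alike of the board alone.

How it is judged:
By the outcome, as a careful person would: the job done as asked, in the order asked, and still so for the second after the job is handed in, while the arm keeps its last pose, push and grip.
It also fails if it takes over 67 s, if anything falls off the work surface, if the arm or the gripper's body presses on something with over 40 N, if the wrist force passes 120 N, or if a joint passes its speed limit or range.

## Working session

There is one attempt and no reset: what is moved stays moved. The work goes in short steps, Python scripts to look and compute and a tool call to move; the robot and the scene stay as the last step left them, time stands still between calls to the robot, and variables do not carry over. Pictures are saved under pics/ and viewed, about 8 in all and at most 12, crops included, and the job is handed in when it is done.

Besides the shell and the picture viewer there is one more tool, called after "Request:" as name(argument=value, ...) on one line, values as JSON. jog_arm: Moves the arm, as the interface text tells. Its arguments: {"type":"object","properties":{"plan":{"type":"array","items":{"type":"array","items":{"type":"number"}}}},"required":["plan"]}

```bash
mkdir -p pics; ls
cat > h.py <<'E'
import numpy as np, cv2
from rig import status, snapshot, camera_params, r
def cam(n):
    p=camera_params(n); R=cv2.Rodrigues(np.array(p["rvec"],float))[0]; return p,R,np.array(p["tvec"],float)
def rays(c,uv):
    p,R,t=c; K=np.array([[p["fx"],0,p["cx"]],[0,p["fy"],p["cy"]],[0,0,1]],float)
    n=cv2.undistortPoints(np.array(uv,float).reshape(-1,1,2),K,np.array([p["k1"],0,0,0,0],float)).reshape(-1,2)
    d=np.c_[n,np.ones(len(n))]@R; return -R.T@t,d
def onplane(c,uv,z):
    o,d=rays(c,uv); return o+d*((z-o[2])/d[:,2])[:,None]
def cloud(c,dep,uv):
    o,d=rays(c,uv); uv=np.array(uv,int); return o+d*dep[uv[:,1],uv[:,0]][:,None]
def save(n,f):
    c=cam(n); im,dp=snapshot(n); cv2.imwrite(f"pics/{f}.png",im[:,:,::-1]); np.save(f"pics/{f}_d.npy",dp)
    import pickle; pickle.dump(c,open(f"pics/{f}_c.pkl","wb")); return c,im,dp
def load(f):
    import pickle; return pickle.load(open(f"pics/{f}_c.pkl","rb")),cv2.imread(f"pics/{f}.png"),np.load(f"pics/{f}_d.npy")
E
python3 - <<'E'
from h import *
print(status.state())
for n in("top","scene"):
    c,im,d=save(n,n+"0"); print(n,c[0],-c[1].T@c[2])
E
```

```text
pics
{'time': 0.0, 'joints': array([-76.64550142,  17.86038033,   0.80183439,  86.69270788,
        -0.25115331,  75.58586437,  -1.55832284]), 'joint_vel': array([ 0.019818  , -0.01490102,  0.02070583, -0.02727843,  0.04944035,
        0.05498022,  0.02073199]), 'tau': array([-5.04462714e-04, -3.79916704e+01,  1.45760248e-01, -2.30593389e+01,
        1.20897638e-02,  1.32922709e-02, -1.42808321e-05]), 'tool_pos': array([0.14902816, 0.52865024, 0.23021637]), 'tcp_rot': array([[ 2.71257084e-01,  9.62506781e-01, -5.38867540e-04],
       [ 9.62503960e-01, -2.71257595e-01, -2.33328942e-03],
       [-2.39197880e-03,  1.14259143e-04, -9.99997133e-01]]), 'ft_force': array([-0.63570403,  0.51905826, -0.29680223]), 'torque': array([ 0.03563746, -0.00186056,  0.01669139]), 'gripper_width': 1.0014597926603974}
top {'fx': 525.909397368417, 'fy': 525.909397368417, 'cx': 319.84974491711216, 'cy': 239.49870153898618, 'k1': -0.0552323015698657, 'rvec': array([ 2.2003867 , -2.14853986,  0.09741985]), 'tvec': array([-0.05593391,  0.53705127,  1.20840884])} [ 0.42683366 -0.04563999  1.25201222]
scene {'fx': 461.08828016247514, 'fy': 461.08828016247514, 'cx': 321.92726239215114, 'cy': 241.5240979419804, 'k1': -0.027618532466534264, 'rvec': array([ 2.22500118,  0.70324143, -0.29314923]), 'tvec': array([-0.42341233, -0.16237535,  1.3816159 ])} [ 0.98261944 -0.68852483  0.82152226]
```

View pics/top0.png

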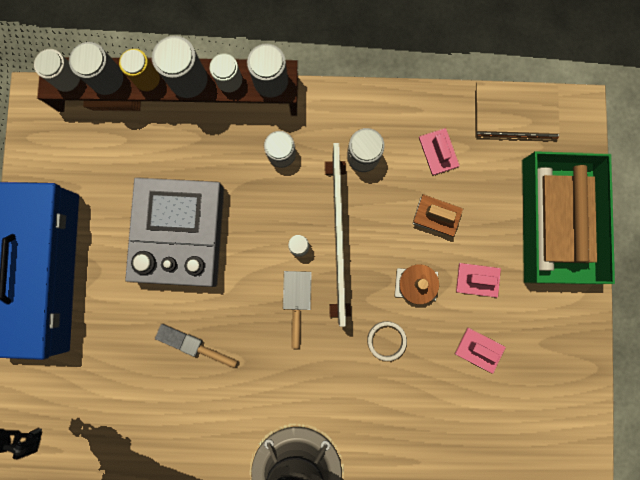

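View pics/scene0.png

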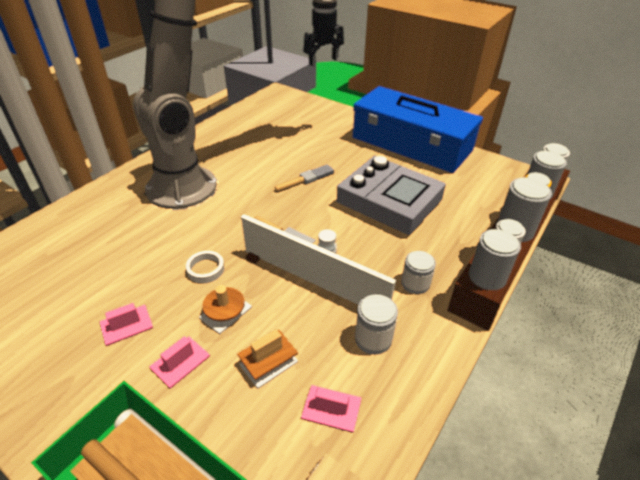

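Top view: the board I want is the brown rectangle with a bar at (438,215). It could be confused with the pink look-alikes at (438,151), (479,280) and (480,350), or the round board at (418,285). The keys are big (143,263), small (169,265) and middle (194,265), and the glass is at (174,212). The screen is at x≈340 and the jar at (298,245).

```bash
cat > m.py <<'E'
from h import *
c,im,d=load("top0")
def rect(mask,off,z):
    cs,_=cv2.findContours(mask.astype(np.uint8),0,cv2.CHAIN_APPROX_NONE); k=max(cs,key=cv2.contourArea).reshape(-1,2)+off
    P=onplane(c,k,z)[:,:2]*1000; return k,cv2.minAreaRect(P.astype(np.float32))
# keys: bright
hsv=cv2.cvtColor(im,cv2.COLOR_BGR2HSV)
for n,(u,v) in dict(big=(143,263),small=(169,265),mid=(194,265)).items():
    s=15; R=im[v-s:v+s,u-s:u+s].min(2)>165
    q,st,lab,cen=None,None,None,None
    nl,lab,st,cen=cv2.connectedComponentsWithStats(R.astype(np.uint8)); i=1+st[1:,4].argmax()
    uv=cen[i]+[u-s,v-s]; A=st[i,4]
    k,rr=rect(lab==i,[u-s,v-s],.092); print(n,uv,A,onplane(c,[uv],.092),rr)
# glass inner region & black border
u0,v0,u1,v1=140,185,210,240
g=im[v0:v1,u0:u1].max(2)
print(rect(g<70,[u0,v0],.0705)[1],"border outer")
u0,v0,u1,v1=110,165,235,300
# lamp depth
uv=np.stack(np.meshgrid(np.arange(u0,u1),np.arange(v0,v1)),-1).reshape(-1,2)
P=cloud(c,d,uv); m=((P[:,2]>.05)).reshape(v1-v0,u1-u0); print("lamp",rect(m,[u0,v0],.07)[1],np.median(P[m.ravel(),2]))
# board
u0,v0,u1,v1=405,185,475,245
uv=np.stack(np.meshgrid(np.arange(u0,u1),np.arange(v0,v1)),-1).reshape(-1,2)
P=cloud(c,d,uv); Z=P[:,2].reshape(v1-v0,u1-u0)
for lo,hi,z in((.03,.2,.038),(.065,.2,.083)):
    print("board",rect((Z>lo)&(Z<hi),[u0,v0],z)[1],np.median(Z[(Z>lo)&(Z<hi)]))
# screen, others: depth
uv=np.stack(np.meshgrid(np.arange(255,500),np.arange(125,335)),-1).reshape(-1,2)
P=cloud(c,d,uv)
for n,z0,z1,x0,x1,y0,y1 in(("screen",.105,.14,.2,.72,-.14,-.02),("jar",.065,.085,.35,.5,-.02,.07),("disc",.07,.095,.25,.45,-.33,-.2)):
    q=P[(P[:,2]>z0)&(P[:,2]<z1)&(P[:,0]>x0)&(P[:,0]<x1)&(P[:,1]>y0)&(P[:,1]<y1)]
    if len(q): print(n,len(q),q.min(0),q.max(0),cv2.minAreaRect((q[:,:2]*1000).astype(np.float32)))
a=cv2.resize(im[165:300,110:235],(500,540),interpolation=2); b=cv2.resize(im[185:245,405:475],(300,257),interpolation=2)
o=np.zeros((540,800,3),np.uint8); o[:,:500]=a; o[:257,500:]=b; cv2.imwrite("pics/crop.png",o)
E
python3 m.py
```

```text
big [140.77472527 261.98901099] 182 [[0.4724728  0.35311507 0.092     ]] ((472.47998046875, 352.6858825683594), (31.111549377441406, 31.744911193847656), 1.4893888235092163)
small [166.5 263.5] 32 [[0.47058935 0.29524709 0.092     ]] ((470.5919189453125, 295.25006103515625), (11.085088729858398, 11.342584609985352), 1.460283875465393)
mid [192.39784946 264.76344086] 93 [[0.46925254 0.23732795 0.092     ]] ((468.7859802246094, 237.0880584716797), (22.254507064819336, 20.049348831176758), 2.5077970027923584)
((589.29345703125, 291.1715087890625), (117.68610382080078, 88.448974609375), 88.25810241699219) border outer
lamp ((545.3213500976562, 289.5086669921875), (203.6334686279297, 240.89991760253906), 88.14969635009766) 0.071247876190211
board ((601.2796630859375, -316.5973205566406), (101.12164306640625, 71.17989349365234), 71.92809295654297) 0.03981015349975847
board ((600.1234130859375, -315.2591857910156), (62.58536911010742, 23.530197143554688), 71.58380889892578) 0.08279510387204514
screen 1010 [ 0.34519606 -0.13929267  0.10513207] [ 0.71981752 -0.06980053  0.12881473] ((532.9821166992188, -108.24922180175781), (374.7880859375, 69.4009017944336), 1.1602073907852173)
disc 92 [ 0.4280682  -0.28375732  0.07078462] [ 0.44820321 -0.26174745  0.08954485] ((438.0732421875, -272.77984619140625), (20.044343948364258, 22.042470932006836), 0.7100829482078552)
```

View pics/crop.png

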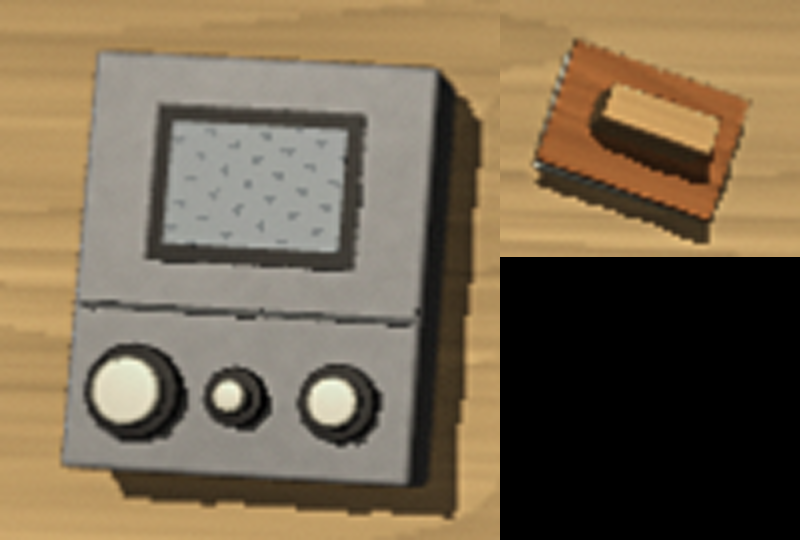

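The crop confirms the brown board with its bar, and the lamp with its keys in the order big, small, middle from left to right. The lamp's x axis is at about -1.8° and the board's x axis at about -18°. Next I move above the lamp with the tool turned to match it, for a closer look.

Request:
jog_arm(plan=[[-13.5,40.3,-2,0,0,1.33,0],[-13.5,40.3,-2,0,0,1.33,0],[-13.5,40.3,-2,0,0,1.33,0],[-13.5,40.3,-2,0,0,1.33,0],[-13.5,40.3,-2,0,0,1.33,0],[-13.5,40.3,-2,0,0,1.33,0],[-13.5,40.3,-2,0,0,1.33,0],[-13.5,40.3,-2,0,0,1.33,0],[-13.5,40.3,-2,0,0,1.33,0],[-13.5,40.3,-2,0,0,1.33,0],[-13.5,40.3,-2,0,0,1.33,0],[-13.5,40.3,-2,0,0,1.33,0]])

```text
time: 1.3
tool_pos: [0.4989, 0.2918, 0.2508]
tcp_rot: [[1.0, -0.03, -0.002], [-0.03, -1.0, 0.001], [-0.002, -0.001, -1.0]]
ft_force: [-0.2, 1.4, 0.1]
gripper_width: -0.001
```

Run:
```python
from h import *
s=status.state(); c,im,d=save("wrist","w1")
print(s["time"],s["tool_pos"],s["tcp_rot"],s["joints"],-c[1].T@c[2],c[0]["fx"])
```

```text
1.3 [0.49891177 0.29182146 0.25076145] [[ 9.99540902e-01 -3.02354802e-02 -1.94950162e-03]
 [-3.02340200e-02 -9.99542548e-01  7.74170217e-04]
 [-1.97201722e-03 -7.14873526e-04 -9.99997800e-01]] [-49.61520881  21.60578554  25.08818131  80.63151342  -9.21676864
  79.84835985 -26.17384691] [0.50131121 0.37454303 0.39471674] 383.4758392171867
```

View pics/w1.png

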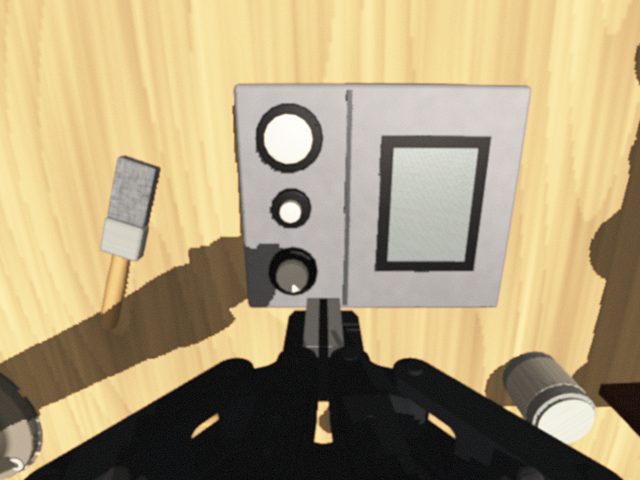

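Wrist view: big key at (289,138), small at (290,210), middle in shadow at (292,272), glass at (434,205). I measure these now.

Run:
```python
from h import *
c,im,d=load("w1")
def comp(mask,seed):
    n,l,st,_=cv2.connectedComponentsWithStats(mask.astype(np.uint8),connectivity=4); k=l[seed[1],seed[0]]; cs,_=cv2.findContours((l==k).astype(np.uint8),0,1); return max(cs,key=cv2.contourArea).reshape(-1,2)
g=im.max(2)
for n,s,z,t in(("big",(289,138),.092,150),("small",(290,210),.092,150),("mid",(292,268),.092,70)):
    k=comp(im.min(2)>t,s); P=(onplane(c,k,z)[:,:2]*1000).astype(np.float32); print(n,cv2.minEnclosingCircle(P))
k=comp(im.min(2)>110,(434,205)); P=(onplane(c,k,.071)[:,:2]*1000).astype(np.float32); print("glass",cv2.minAreaRect(P))
k=comp(g<90,(385,205)); P=(onplane(c,k,.071)[:,:2]*1000).astype(np.float32); print("border",cv2.minAreaRect(P))
```

```text
big ((473.1973876953125, 355.3140563964844), 18.696319580078125)
small ((471.69317626953125, 297.3435974121094), 8.774123191833496)
mid ((470.91741943359375, 240.29624938964844), 15.111144065856934)
glass ((591.5723266601562, 293.1723327636719), (101.38443756103516, 71.52201080322266), 88.22557830810547)
border ((590.9317626953125, 292.863037109375), (118.50676727294922, 90.26649475097656), 88.19982147216797)
```

Request:
jog_arm(plan=[[-2.8,-0.4,5,0,0,0,0],[-2.8,-0.4,10,0,0,0,0],[-2.8,-0.4,14,0,0,0,0],[-2.8,-0.4,14.8,0,0,0,0],[-2.8,-0.4,15.4,0,0,0,0],[-2.8,-0.4,16.0,0,0,0,0],[-2.8,-0.4,16.3,0,0,0,0],[-2.8,-0.4,16.5,0,0,0,0],[-2.8,-0.4,16.5,0,0,0,0]])

```text
time: 2.25
tool_pos: [0.4744, 0.2963, 0.0881]
tcp_rot: [[0.999, -0.034, 0.004], [-0.034, -0.999, 0.003], [0.004, -0.003, -1.0]]
ft_force: [0.7, -0.1, 4.8]
gripper_width: -0.002
```

Run:
```python
from h import *
s=status.state(); c,im,d=save("wrist","w2")
print(s["time"],s["tool_pos"],s["ft_force"])
```

```text
2.25 [0.47436903 0.29633198 0.08814115] [ 0.74421261 -0.05623109  4.82072618]
```

View pics/w2.png

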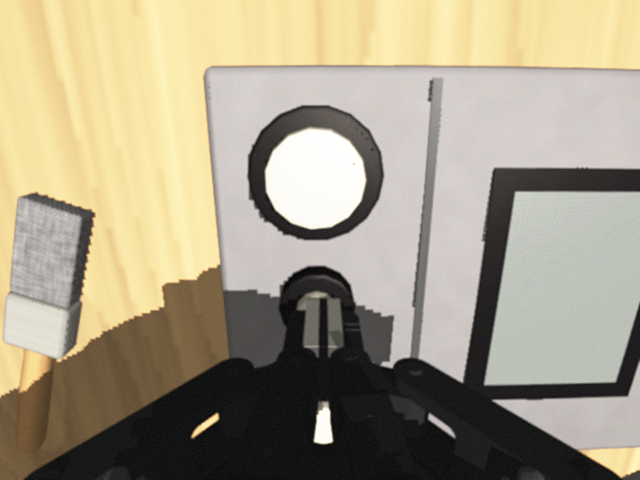

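The fingertip is on the small key at (322,295), reading 4.8 N, so it is nearly at the bottom. I push a little further, then come up.

Request:
jog_arm(plan=[[-0.2,0,0.2,0,0,0,0],[-0.2,0,0.4,0,0,0,0],[-0.2,0,0.4,0,0,0,0],[-0.2,0,0.4,0,0,0,0]])

```text
time: 2.7
tool_pos: [0.4735, 0.2961, 0.086]
tcp_rot: [[0.999, -0.034, 0.006], [-0.034, -0.999, 0.004], [0.006, -0.004, -1.0]]
ft_force: [-0.9, -0.5, 15.7]
gripper_width: 0.002
```

Bottomed at z=0.086 with 15.7 N. I release it and go over to the middle key.

Request:
jog_arm(plan=[[0,0,-1.5,0,0,0,0],[0,0,-3,0,0,0,0],[0,0,-3,0,0,0,0],[0,3,-3,0,0,0,0],[0,5.8,-3,0,0,0,0],[0,5.8,-3,0,0,0,0],[0,5.8,-2.2,0,0,0,0],[0,5.8,-2.2,0,0,0,0]])

```text
time: 3.5
tool_pos: [0.4668, 0.2377, 0.1023]
tcp_rot: [[0.999, -0.033, -0.004], [-0.033, -0.999, -0.001], [-0.004, 0.001, -1.0]]
ft_force: [-0.0, 1.2, -0.1]
gripper_width: -0.001
```

Request:
jog_arm(plan=[[0.3,-0.1,0.8,0,0,0,0],[0.3,-0.1,1.3,0,0,0,0],[0.3,-0.1,1.8,0,0,0,0],[0.3,-0.1,2.2,0,0,0,0],[0.3,-0.1,2.2,0,0,0,0],[0.3,-0.1,2.2,0,0,0,0]])

```text
time: 4.1
tool_pos: [0.4719, 0.2393, 0.0858]
tcp_rot: [[0.999, -0.033, 0.0], [-0.033, -0.999, 0.003], [0.0, -0.003, -1.0]]
ft_force: [-6.5, -1.3, 21.4]
gripper_width: -0.001
```

Request:
jog_arm(plan=[[0,0,-1.5,0,0,0,0],[0,0,-3,0,0,0,0],[0,0,-3,0,0,0,0],[0,-4.5,-3,0,0,0,0],[0,-9,-3,0,0,0,0],[0,-11.6,-3,0,0,0,0],[0,-11.6,-3,0,0,0,0],[0,-11.6,-2.2,0,0,0,0],[0,-11.6,-2.2,0,0,0,0]])

```text
time: 5.0
tool_pos: [0.475, 0.3511, 0.102]
tcp_rot: [[0.999, -0.036, -0.003], [-0.036, -0.999, -0.004], [-0.003, 0.004, -1.0]]
ft_force: [-0.8, -0.3, -0.8]
gripper_width: 0.001
```

Request:
jog_arm(plan=[[-0.1,-0.3,0.8,0,0,0,0],[-0.1,-0.3,1.3,0,0,0,0],[-0.1,-0.3,1.8,0,0,0,0],[-0.1,-0.3,2.2,0,0,0,0],[-0.1,-0.3,2.2,0,0,0,0],[-0.1,-0.3,2.2,0,0,0,0]])

```text
time: 5.6
tool_pos: [0.4748, 0.3562, 0.0859]
tcp_rot: [[0.999, -0.035, -0.0], [-0.035, -0.999, 0.001], [-0.0, -0.001, -1.0]]
ft_force: [-6.2, -4.5, 18.3]
gripper_width: -0.003
```

Request:
jog_arm(plan=[[0,0,-1.5,0,0,0,0],[0,0,-4,0,0,0,0],[0,0,-9,0,0,0,0],[0,0,-14,0,0,0,0],[0,0,-16,0,0,0,0],[0,0,-16,0,0,0,0]])

```text
time: 6.2
tool_pos: [0.4771, 0.3581, 0.2468]
tcp_rot: [[0.999, -0.034, 0.007], [-0.034, -0.999, 0.006], [0.007, -0.006, -1.0]]
ft_force: [-0.3, -0.8, -0.1]
gripper_width: 0.004
```

Run:
```python
from h import *
s=status.state(); print(s["time"],s["tool_pos"],s["tcp_rot"],s["joints"])
```

```text
6.2 [0.4771274  0.35810606 0.2468195 ] [[ 0.99938642 -0.03424283  0.00736249]
 [-0.03428733 -0.99939398  0.00600431]
 [ 0.00715243 -0.00625307 -0.99995487]] [-54.86780495  23.4444099   23.96527023  78.49372587  -9.52271767
  79.48458367 -32.98082163]
```

All three keys bottomed and released in order. Now I travel over to the board.

Request:
jog_arm(plan=[[12.6,73.7,0,0,0,0,8.5],[12.6,73.7,0,0,0,0,8.5],[12.6,73.7,0,0,0,0,8.5],[12.6,73.7,0,0,0,0,8.5],[12.6,73.7,0,0,0,0,8.5],[12.6,73.7,0,0,0,0,8.5],[12.6,73.7,0,0,0,0,8.5],[12.6,73.7,0,0,0,0,8.5],[12.6,73.7,0,0,0,0,8.5],[12.6,73.7,0,0,0,0,8.5],[12.6,73.7,0,0,0,0,8.5],[12.6,73.7,0,0,0,0,8.5]])

```text
time: 7.4
tool_pos: [0.5551, -0.2389, 0.2404]
tcp_rot: [[0.999, -0.034, -0.002], [-0.034, -0.999, 0.002], [-0.002, -0.001, -1.0]]
ft_force: [0.9, -0.8, 1.3]
gripper_width: 1.0
```

Request:
jog_arm(plan=[[2.8,14.3,-1,0,0,0.28,8.5],[2.8,14.3,-1,0,0,0.28,8.5],[2.8,14.3,-1,0,0,0.28,8.5],[2.8,14.3,-1,0,0,0.28,8.5],[2.8,14.3,-1,0,0,0.28,8.5],[2.8,14.3,-1,0,0,0.28,8.5]])

```text
time: 8.0
tool_pos: [0.5792, -0.3797, 0.251]
tcp_rot: [[0.952, -0.308, -0.001], [-0.308, -0.952, 0.003], [-0.002, -0.002, -1.0]]
ft_force: [0.5, -0.2, -0.1]
gripper_width: 0.998
```

```bash
cat > b.py <<'E'
from h import *
import sys
c,im,d=load(sys.argv[1]); hh,ww=d.shape
uv=np.stack(np.meshgrid(np.arange(ww),np.arange(hh)),-1).reshape(-1,2)
P=cloud(c,d,uv); ok=(d.ravel()>.05)&(np.hypot(P[:,0]-.6,P[:,1]+.316)<.09)
for n,lo,hi,z in(("plate",.022,.2,.038),("bar",.07,.1,.083)):
    m=(ok&(P[:,2]>lo)&(P[:,2]<hi)).reshape(hh,ww).astype(np.uint8)
    k=max(cv2.findContours(m,0,1)[0],key=cv2.contourArea).reshape(-1,2)
    print(n,cv2.minAreaRect((onplane(c,k,z)[:,:2]*1000).astype(np.float32)),np.median(P[m.ravel()>0,2]),k.min(0),k.max(0))
E
python3 - <<'E'
from h import *
s=status.state(); print(s["time"],s["tool_pos"],s["tcp_rot"],s["joints"]); save("wrist","w3")
E
python3 b.py w3
```

```text
8.0 [ 0.57918657 -0.3796612   0.25100947] [[ 9.51529513e-01 -3.07556536e-01 -7.51073606e-04]
 [-3.07553509e-01 -9.51526841e-01  2.74045118e-03]
 [-1.55751037e-03 -2.37662485e-03 -9.99995963e-01]] [ 12.51770033  39.30115478  40.28965174  58.10990818 -24.25749272
  90.061553    27.90751741]
plate ((601.9469604492188, -315.8856201171875), (100.08607482910156, 69.79058074951172), 71.30835723876953) 0.03963422278168452 [287  69] [367 185]
bar ((601.9221801757812, -315.7837219238281), (60.237091064453125, 19.451175689697266), 71.68704986572266) 0.08421520626865447 [314  91] [339 170]
```

View pics/w3.png

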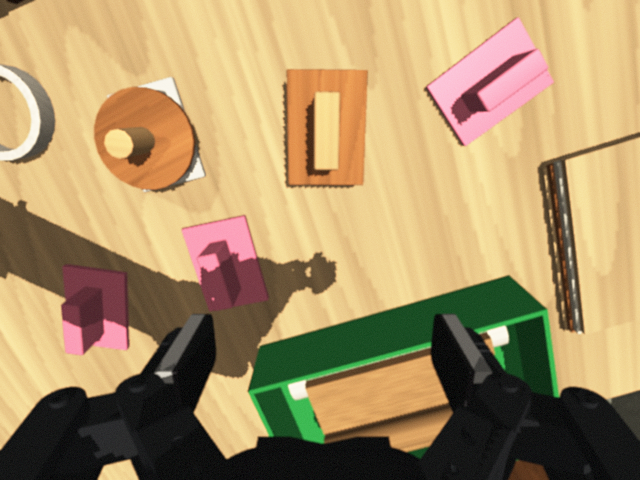

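Wrist view: the brown board is at (327,128) with its bar at (326,130), the disc is at (145,140), and the pink look-alikes are around them. The sizes agree (100x70 and 60x20). I approach in two stages.

Request:
jog_arm(plan=[[0.2,-4,0,0,0,0.01,8.5],[0.2,-6.8,3,0,0,0.01,8.5],[0.2,-6.8,8,0,0,0.01,8.5],[0.2,-6.8,13,0,0,0.01,8.5],[0.2,-6.8,14,0,0,0.01,8.5],[0.2,-6.8,14,0,0,0.01,8.5],[0.2,-6.8,14,0,0,0.01,8.5]])

```text
time: 8.75
tool_pos: [0.6034, -0.318, 0.1154]
tcp_rot: [[0.948, -0.317, 0.004], [-0.317, -0.948, -0.003], [0.005, 0.001, -1.0]]
ft_force: [-0.0, 0.5, 1.0]
gripper_width: 0.994
```

Request:
jog_arm(plan=[[0,0,3,0,0,0,8.5],[0,0,5,0,0,0,8.5],[0,0,6.5,0,0,0,8.5],[0,0,6.5,0,0,0,8.5],[0,0,6.5,0,0,0,8.5]])

```text
time: 9.25
tool_pos: [0.6028, -0.3182, 0.0492]
tcp_rot: [[0.948, -0.318, 0.003], [-0.318, -0.948, -0.002], [0.003, 0.001, -1.0]]
ft_force: [0.5, 0.6, -0.3]
gripper_width: 0.998
```

Request:
jog_arm(plan=[[0,0,0,0,0,0,5],[0,0,0,0,0,0,3],[0,0,0,0,0,0,2.2],[0,0,0,0,0,0,1.0],[0,0,0,0,0,0,0],[0,0,0,0,0,0,0],[0,0,0,0,0,0,0],[0,0,0,0,0,0,0],[0,0,0,0,0,0,0]])

```text
time: 10.15
tool_pos: [0.6019, -0.3174, 0.0477]
tcp_rot: [[0.948, -0.318, 0.0], [-0.318, -0.948, -0.0], [0.001, 0.0, -1.0]]
ft_force: [-0.1, 0.5, 2.9]
gripper_width: 0.227
```

The bar is gripped at 19 mm. Now I lift.

Request:
jog_arm(plan=[[0,0,-1,0,0,0,0],[0,0,-2.5,0,0,0,0],[0,0,-5,0,0,0,0],[0,0,-8,0,0,0,0],[0,0,-11,0,0,0,0],[0,0,-14,0,0,0,0],[0,0,-17,0,0,0,0],[0,0,-19,0,0,0,0],[0,0,-19,0,0,0,0],[0,0,-19,0,0,0,0]])

```text
time: 11.15
tool_pos: [0.6016, -0.3174, 0.2374]
tcp_rot: [[0.948, -0.319, 0.0], [-0.319, -0.948, -0.0], [0.0, -0.0, -1.0]]
ft_force: [-0.0, 0.0, -1.5]
gripper_width: 0.225
```

Run:
```python
from h import *
s=status.state(); print(s["time"],s["tool_pos"],s["tcp_rot"],s["ft_force"],s["gripper_width"]); save("wrist","w4")
```

```text
11.15 [ 0.60155725 -0.31738891  0.23744165] [[ 9.47871971e-01 -3.18651211e-01  3.64977549e-04]
 [-3.18651216e-01 -9.47872038e-01 -4.47534076e-05]
 [ 3.60212741e-04 -7.38800393e-05 -9.99999932e-01]] [-0.02467295  0.04646596 -1.4501666 ] 0.2245846332130775
```

View pics/w4.png

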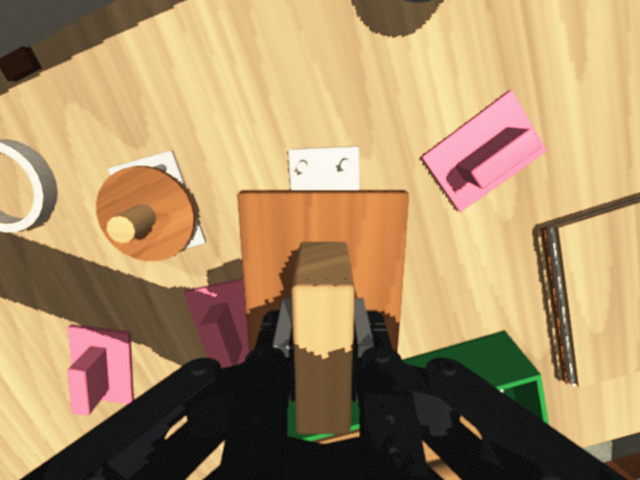

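Wrist view: the board hangs in the gripper. Its top edge runs from (240,191) to (408,191), and the stand is visible behind it. I check its offset and tilt in the tool frame.

```bash
cat > e.py <<'E'
from h import *
import sys
f=sys.argv[1]; tcp=np.array(eval(sys.argv[2])); R=np.array(eval(sys.argv[3]))
c,im,d=load(f); hh,ww=d.shape
uv=np.stack(np.meshgrid(np.arange(180,460),np.arange(150,330)),-1).reshape(-1,2)
T=(cloud(c,d,uv)-tcp)@R*1000
m=(T[:,2]>-10)&(T[:,2]<25)&(np.abs(T[:,0])<45)&(np.abs(T[:,1])<65)&(T[:,1]<-20)
q=T[m]; A=np.c_[q[:,:2],np.ones(len(q))]; p=np.linalg.lstsq(A,q[:,2],rcond=None)[0]; print("top-plane tool z",p, "median",np.median(q[:,2]))
M=m.reshape(180,280).astype(np.uint8); k=max(cv2.findContours(M,0,1)[0],key=cv2.contourArea).reshape(-1,2)+[180,150]
o,dd=rays(c,k); o2=(o-tcp)@R; d2=dd@R; zt=p[2]/1000; K=(o2+d2*((zt-o2[2])/d2[:,2])[:,None])*1000
far=K[(K[:,1]<K[:,1].min()+3)]; print("far edge y",np.median(far[:,1]),"slope deg",np.degrees(np.polyfit(far[:,0],far[:,1],1)[0]))
g=K[(K[:,1]>-48)&(K[:,1]<-25)]; L=g[g[:,0]<-25]; Rr=g[g[:,0]>25]; print("x edges",np.median(L[:,0]),np.median(Rr[:,0]))
E
python3 e.py w4 "[.60156,-.31739,.23744]" "[[.94787,-.31865,0],[-.31865,-.94787,0],[0,0,-1]]"
```

```text
top-plane tool z [-8.46603234e-04 -7.31659761e-02  5.22089064e+00] median 8.43106817289696
far edge y -53.14457277745433 slope deg 0.003776348561459321
x edges -34.23196447680695 33.15526375578246
```

```bash
sed -i 's/q=T\[m\]/q=T[m\&(T[:,1]>-47)\&(np.abs(T[:,0])>15)\&(np.abs(T[:,0])<32)\&(T[:,1]<-28)]/' e.py
python3 e.py w4 "[.60156,-.31739,.23744]" "[[.94787,-.31865,0],[-.31865,-.94787,0],[0,0,-1]]"
```

```text
top-plane tool z [-9.06808710e-04  7.83098972e-03  8.70012569e+00] median 8.408542877746505
far edge y -52.45383079730456 slope deg 0.0037763485614201323
x edges -35.045290877076205 33.93824429510602
```

The board is level to within 0.5°, offset about -2 mm in tool y, with its underside about 17 mm below the TCP. I carry it over the screen.

Request:
jog_arm(plan=[[-0.4,-1.1,0,0,0,0,0],[-1.2,-3.4,0,0,0,0,0],[-2.2,-6.3,0,0,0,0,0],[-3.3,-9.2,0,0,0,0,0],[-4.3,-12,0,0,0,0,0],[-5.3,-14.9,0,0,0,0,0],[-6.3,-17.8,0,0,0,0,0],[-7.3,-20.6,0,0,0,0,0],[-8.4,-23.5,0,0,0,0,0],[-9.4,-26.4,0,0,0,0,0],[-10.2,-28.7,0,0,0,0,0],[-10.6,-29.8,0,0,0,0,0]])

```text
time: 12.4
tool_pos: [0.5951, 0.0043, 0.2357]
tcp_rot: [[0.95, -0.313, -0.003], [-0.313, -0.95, 0.003], [-0.004, -0.002, -1.0]]
ft_force: [-0.3, 0.9, -1.6]
gripper_width: 0.23
```

Request:
jog_arm(plan=[[-0.4,-1,0,0,0,-0.02,0],[-1.2,-3.4,0,0,0,-0.06,0],[-2.3,-6.4,0,0,0,-0.1,0],[-3.4,-9.4,0,0,0,-0.14,0],[-4.5,-12.5,0,0,0,-0.18,0],[-5.6,-15.6,0,0,0,-0.22,0],[-6.7,-18.7,0,0,0,-0.25,0],[-7.8,-21.8,0,0,0,-0.27,0],[-8.8,-24.6,0,0,0,-0.28,0],[-9.5,-26.6,0,0,0,-0.293,0],[-9.8,-27.5,0,0,0,-0.293,0],[-9.8,-27.5,0,0,0,-0.293,0]])

```text
time: 13.6
tool_pos: [0.5905, 0.2915, 0.2366]
tcp_rot: [[1.0, -0.03, -0.001], [-0.03, -1.0, -0.001], [-0.001, 0.001, -1.0]]
ft_force: [-0.3, 0.1, -2.1]
gripper_width: 0.226
```

Request:
jog_arm(plan=[[0,0,1,0,0,0,0],[0,0,3,0,0,0,0],[0,0,5,0,0,0,0],[0,0,7,0,0,0,0],[0,0,7.5,0,0,0,0],[0,0,7.5,0,0,0,0],[0,0,7.5,0,0,0,0],[0,0,7.5,0,0,0,0]])

```text
time: 14.4
tool_pos: [0.5918, 0.2906, 0.1639]
tcp_rot: [[1.0, -0.032, 0.003], [-0.032, -1.0, 0.001], [0.003, -0.001, -1.0]]
ft_force: [0.9, -0.7, -1.2]
gripper_width: 0.226
```

Run:
```python
from h import *
for i in range(3):
    s=status.state(); print(s["time"],s["tool_pos"],s["tcp_rot"].round(4).tolist(),s["ft_force"],s["gripper_width"]); save("wrist","w5")
```

```text
14.4 [0.59179381 0.29061439 0.16385264] [[0.9995, -0.0315, 0.0026], [-0.0315, -0.9995, 0.0009], [0.0026, -0.001, -1.0]] [ 0.90778805 -0.66380531 -1.20903555] 0.22587940061581177
14.45 [0.59165328 0.29080826 0.16376617] [[0.9995, -0.0312, 0.0024], [-0.0312, -0.9995, 0.001], [0.0024, -0.001, -1.0]] [ 0.50535213  0.33506131 -1.12229278] 0.2279619056784853
14.5 [0.59148679 0.29092333 0.16356273] [[0.9995, -0.0309, 0.0021], [-0.0309, -0.9995, 0.0009], [0.002, -0.001, -1.0]] [-0.35770489 -0.19227056 -0.99871708] 0.22806992480019705
```

View pics/w5.png

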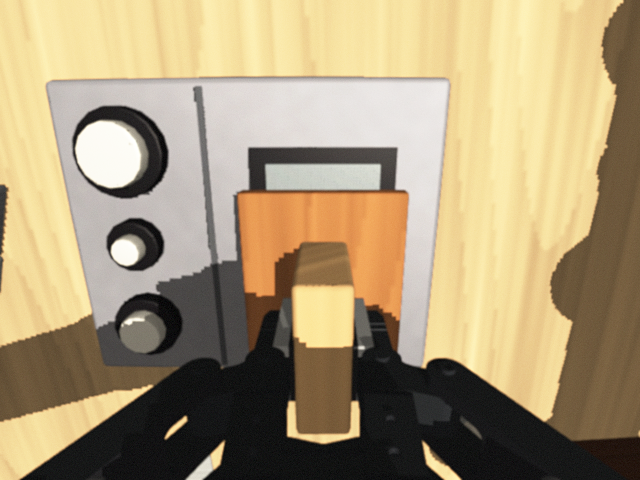

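Wrist view: the board's far edge runs from (238,191) to (408,191). Beyond it are the glass's far edge at row 163, columns 265-382, and the border's outer edge at row 147, columns 249-397. I compare the two in the tool frame.

```bash
cat > g.py <<'E'
from h import *
import sys
f=sys.argv[1]; tcp=np.array(eval(sys.argv[2])); R=np.array(eval(sys.argv[3])); v0,v1,u0,u1=eval(sys.argv[4])
c,im,d=load(f)
s=im[v0:v1,u0:u1].astype(int); dark=(s.max(2)<80).astype(np.uint8)
k=max(cv2.findContours(dark,cv2.RETR_EXTERNAL,1)[0],key=cv2.contourArea).reshape(-1,2)+[u0,v0]
P=(onplane(c,k,.071)-tcp)@R*1000
far=P[P[:,1]<P[:,1].min()+2]; print("border far y",np.median(far[:,1]),"x",far[:,0].min(),far[:,0].max(),"mid",(far[:,0].min()+far[:,0].max())/2,"slope",np.degrees(np.polyfit(far[:,0],far[:,1],1)[0]))
E
python3 g.py w5 "[.5915,.2909,.1636]" "[[.9995,-.0309,0],[-.0309,-.9995,0],[0,0,-1]]" 135,187,225,425
python3 e.py w5 "[.5915,.2909,.1636]" "[[.9995,-.0309,0],[-.0309,-.9995,0],[0,0,-1]]"
```

```text
border far y -61.10396155092679 x -44.936467194846585 30.140996858330254 mid -7.397735168258166 slope 0.7653268242047206
top-plane tool z [-2.64875307e-03  4.35792090e-03  8.56735684e+00] median 8.391686707674983
far edge y -52.62274689804869 slope deg 0.009912000634992054
x edges -34.887826381234326 34.0078495762107
```

```bash
cat >> g.py <<'E'
D=dark>0; cols=np.arange(u0,u1); top=D.argmax(0)+v0
a=cols[(D.sum(0)>5)]; t=top[D.sum(0)>5]; lo,hi=a.min(),a.max()
w=(a>lo+4)&(a<hi-4); P=(onplane(c,np.c_[a[w],t[w]-.5],.071)-tcp)@R*1000
p=np.polyfit(P[:,0],P[:,1],1); print("fit far: y at x=0",p[1],"deg",np.degrees(p[0]))
rows=np.arange(v0+15,v1-3)
L=[];Q=[]
for v in rows:
    x=np.where(D[v-v0])[0]+u0; L.append([x.min()-.5,v]);Q.append([x.max()+.5,v])
L=(onplane(c,L,.071)-tcp)@R*1000; Q=(onplane(c,Q,.071)-tcp)@R*1000
for n,S in(("L",L),("R",Q)):
    q=np.polyfit(S[:,1],S[:,0],1); print(n,"x at y=-50",np.polyval(q,-50),"at 0",np.polyval(q,0),"deg",-np.degrees(q[0]))
E
python3 g.py w5 "[.5915,.2909,.1636]" "[[.9995,-.0309,0],[-.0309,-.9995,0],[0,0,-1]]" 135,187,225,425
```

```text
border far y -61.10396155092679 x -44.936467194846585 30.140996858330254 mid -7.397735168258166 slope 0.7653268242047206
fit far: y at x=0 -61.36990178143525 deg 1.3291470897135211
L x at y=-50 -45.53107585063755 at 0 -46.28218878437708 deg 0.8607120208192872
R x at y=-50 43.27288529956301 at 0 51.11082403279221 deg -8.98161618992296
```

```bash
cat >> g.py <<'E'
print(list(zip(a[::8],t[::8]))); print([(int(v),int(np.where(D[v-v0])[0].min()+u0),int(np.where(D[v-v0])[0].max()+u0)) for v in rows[::3]])
E
python3 g.py w5 "[.5915,.2909,.1636]" "[[.9995,-.0309,0],[-.0309,-.9995,0],[0,0,-1]]" 135,187,225,425 | tail -2
```

```text
[(np.int64(249), np.int64(149)), (np.int64(257), np.int64(148)), (np.int64(265), np.int64(148)), (np.int64(273), np.int64(149)), (np.int64(281), np.int64(148)), (np.int64(289), np.int64(148)), (np.int64(297), np.int64(148)), (np.int64(305), np.int64(148)), (np.int64(313), np.int64(148)), (np.int64(321), np.int64(149)), (np.int64(329), np.int64(149)), (np.int64(337), np.int64(149)), (np.int64(345), np.int64(149)), (np.int64(353), np.int64(149)), (np.int64(361), np.int64(149)), (np.int64(369), np.int64(149)), (np.int64(377), np.int64(150)), (np.int64(386), np.int64(158)), (np.int64(394), np.int64(149))]
[(150, 249, 395), (153, 249, 387), (156, 249, 395), (159, 249, 394), (162, 249, 394), (165, 249, 394), (168, 249, 394), (171, 250, 394), (174, 250, 394), (177, 250, 394), (180, 250, 394), (183, 250, 393)]
```

Alignment is within about 1 mm and 0.5°. I descend with a small correction.

Request:
jog_arm(plan=[[0,0.1,1,0,0,0.008,0],[0,0.1,2.5,0,0,0.008,0],[0,0.1,4,0,0,0.008,0],[0,0.1,5,0,0,0.008,0],[0,0.1,5.6,0,0,0.008,0],[0,0.1,6,0,0,0.008,0],[0,0.1,6,0,0,0.008,0],[0,0.1,6,0,0,0.008,0],[0,0.1,6,0,0,0.008,0],[0,0.1,6,0,0,0.008,0],[0,0.1,6,0,0,0.008,0]])

```text
time: 15.65
tool_pos: [0.591, 0.29, 0.1028]
tcp_rot: [[0.999, -0.039, 0.001], [-0.039, -0.999, 0.0], [0.001, -0.0, -1.0]]
ft_force: [0.0, -0.6, -2.0]
gripper_width: 0.229
```

Run:
```python
from h import *
for i in range(4):
    s=status.state(); print(s["time"],s["tool_pos"],s["tcp_rot"].round(4).tolist(),s["ft_force"],s["gripper_width"]); save("wrist","w6")
save("scene","s6")
```

```text
15.65 [0.59095495 0.28999979 0.10277795] [[0.9992, -0.0388, 0.0007], [-0.0388, -0.9992, 0.0004], [0.0007, -0.0005, -1.0]] [ 0.02270977 -0.59338863 -1.97131541] 0.22874914010480707
15.7 [0.59087664 0.28992304 0.10261774] [[0.9992, -0.0388, 0.0005], [-0.0388, -0.9992, 0.0003], [0.0005, -0.0003, -1.0]] [ 0.1930408  -0.88963968 -1.60513566] 0.2243165340100508
15.75 [0.59081036 0.28989129 0.10252019] [[0.9992, -0.0389, 0.0003], [-0.0389, -0.9992, 0.0002], [0.0003, -0.0002, -1.0]] [-0.03931244 -0.3159217  -1.95809369] 0.22386424549928596
15.8 [0.59077403 0.28989621 0.10247751] [[0.9992, -0.0388, 0.0002], [-0.0388, -0.9992, 0.0001], [0.0002, -0.0001, -1.0]] [-0.68746732  0.94338164 -1.01348519] 0.22414561263159677
```

View pics/w6.png

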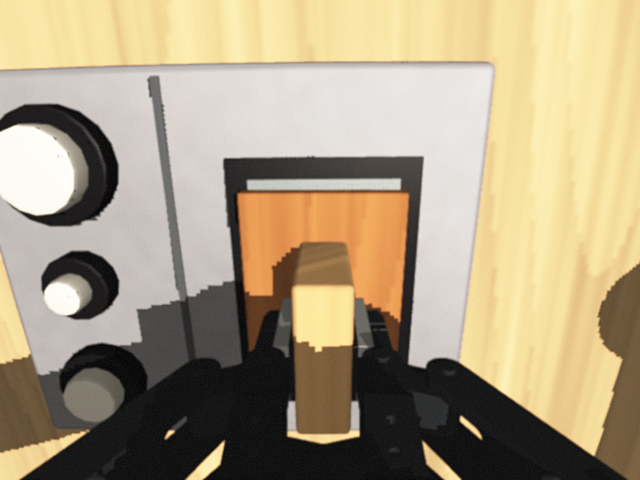

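Wrist view: the board (238-408, row 191) sits inside the border (224-423, row 157), with the glass's far strip at row 179, columns 247-401. One last fit measurement.

```bash
A='[.5908,.2899,.1025]'; R='[[.9992,-.0388,0],[-.0388,-.9992,0],[0,0,-1]]'; python3 g.py w6 $A $R 140,187,200,445; python3 e.py w6 $A $R
python3 - <<'E'
from h import *
c,im,d=load("w6"); R=np.array([[.9992,-.0388,0],[-.0388,-.9992,0],[0,0,-1]]);t=np.array([.5908,.2899,.1025])
g=(im[170:190,230:420].min(2)>130).astype(np.uint8); k=max(cv2.findContours(g,0,1)[0],key=cv2.contourArea).reshape(-1,2)+[230,170]
P=(onplane(c,k,.071)-t)@R*1000; print(k.min(0),k.max(0),P.min(0),P.max(0))
E
```

```text
border far y -62.653200653530874 x -45.20045827324795 44.06746083490069 mid -0.5664987191736301 slope -0.008134237771352379
fit far: y at x=0 -62.76435501042743 deg -0.15383928702501112
top-plane tool z [-8.40407460e-04  8.18793780e-03  8.72407765e+00] median 8.408009659245
far edge y -52.56407450946954 slope deg -0.06935386877581518
x edges -34.98114194653265 33.99647914636548
[247 178] [400 189] [-35.47100814 -53.63665033  31.5       ] [ 35.27771729 -48.50355546  31.5       ]Traceback (most recent call last):
  File "g.py", line 16, in <module>
    x=np.where(D[v-v0])[0]+u0; L.append([x.min()-.5,v]);Q.append([x.max()+.5,v])
                                         ~~~~~^^
    return umr_minimum(a, axis, None, out, keepdims, initial, where)
ValueError: zero-size array to reduction operation minimum which has no identity
```

Fit is within about 0.5 mm and 0.2°. I go down the last 4 mm and check the height against the lamp in the same depth image.

Request:
jog_arm(plan=[[0,0,0.2,0,0,0,0],[0,0,0.4,0,0,0,0],[0,0,0.4,0,0,0,0],[0,0,0.4,0,0,0,0],[0,0,0.4,0,0,0,0],[0,0,0.4,0,0,0,0],[0,0,0.4,0,0,0,0],[0,0,0.4,0,0,0,0],[0,0,0.4,0,0,0,0],[0,0,0.4,0,0,0,0]])

```text
time: 16.9
tool_pos: [0.5907, 0.2899, 0.0983]
tcp_rot: [[0.999, -0.039, 0.0], [-0.039, -0.999, 0.0], [0.0, -0.0, -1.0]]
ft_force: [-0.3, 0.4, -2.1]
gripper_width: 0.225
```

```bash
python3 - <<'E'
from h import *
s=status.state(); c,im,d=save("wrist","w7"); print(s["time"],s["tool_pos"],s["tcp_rot"].round(4).tolist(),s["ft_force"],s["gripper_width"])
def z(u0,u1,v0,v1):
    uv=np.stack(np.meshgrid(np.arange(u0,u1),np.arange(v0,v1)),-1).reshape(-1,2); return np.median(cloud(c,d,uv)[:,2])
print("lamp",z(250,400,90,130),"plate top",z(255,390,200,230))
E
A='[.5908,.2899,.0985]'; R='[[.9992,-.0388,0],[-.0388,-.9992,0],[0,0,-1]]'; python3 g.py w7 $A $R 140,187,200,445 2>/dev/null; python3 e.py w7 $A $R
```

```text
16.9 [0.590741   0.28986217 0.09834431] [[0.9992, -0.0389, 0.0001], [-0.0389, -0.9992, 0.0001], [0.0001, -0.0001, -1.0]] [-0.27629856  0.42253189 -2.11997963] 0.22532038968093937
lamp 0.07130677024101004 plate top 0.08997740690027356
border far y -62.65280525847354 x -45.11810992613606 44.23232472343698 mid -0.4428926013495378 slope 0.09519919224886728
fit far: y at x=0 -62.74960179342134 deg -0.07342003835509181
top-plane tool z [-1.01673462e-03  7.62380385e-03  8.84193067e+00] median 8.559829751465408
far edge y -52.53141431373214 slope deg -0.06091537828975901
x edges -35.05106683256483 33.946891588351065
```

```bash
python3 -c "
from rig import r
print(r.job_done())"
```

```text
the job is handed in; nothing more can be done
None
```

The job is done and handed in at about 17 s, with the board held still over the lamp's glass window.

- **Keys:** I pressed the small, then the middle, then the big key. Each went right down, with the fingertip at a height of 0.086 m and 16–21 N on it. I let each come up before moving to the next. I did not separately measure that the keys had come up.
- **Carry:** I took the rectangular board by its grip bar and carried it with its underside about 10 cm above the screen's top edge. The wrist force showed no contact there.
- **Final pose:** The last wrist image puts the board within about 0.5 mm and 0.2° of the glass outline. It is level to about 0.5°, and its underside is about 10 mm above the glass.
- **Disagreement:** The top camera placed the window about 2 mm away from where the wrist camera did, which is within calibration. I used the wrist camera, because it shows board and glass in the same picture.
- **Not checked:** I did not take a last look at the round board and the other loose things. Nothing was touched on purpose, and I saw no unexpected force.

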